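# Release the ratchet and lower the bench magnifier

### The job

Lower the bench magnifier over the ring gauge: press the pawl's thumb tab down until the pawl flips over and stays clear of the ratchet teeth, then push the raised lens arm all the way down onto its rest post. Work by pressing and pushing only, without lifting anything, leave the pawl released, and leave the ring gauge and the other things lying about where they are.

Things in the scene. Friction and masses are not known exactly. Their poses are not given: they have to be found in the camera images.
- stand: Fixed grey stand; base plate 130 x 360 x 12 mm. Origin: centre of its underside, z up, y along its length: lens arm towards +y, thumb tab towards -y. A side plate (x -33 to -21, y -146 to -28, z up to 164 mm) carries hinges parallel to x: the arm's at (0, -60, 110) mm with a toothed wheel of 57 mm radius, the pawl's at (0, -125, 156). Rubber-topped rest post at (0, 24), 101 mm high.
- lens_arm (a joint): Angle of the white lens arm (black-rimmed lens 90 mm across, 155 mm from the hinge), rad: 0 = level on its rest post (end stop), positive = raised. Starts at 0.64 to 0.88, stays where left; friction, about 3 to 7 N down at the handle moves it. With the pawl engaged a tooth stops it at about 0.60.
- pawl (a joint): Angle of the pawl, rad: 0 = engaged in the teeth, 0.30 = fully released (end stop). Grows as the thumb tab is pressed down. An over-centre spring throws it to either end: past 0.15 it flips to 0.30 and stays there. About 5 N on the tab starts it.
- handle (a point): Centre of the black cross bar at the free end of the lens arm, 18 mm in diameter and 70 mm long, parallel to the stand's local x, 225 mm from the arm's hinge. Its top is 9 mm above this point; arm down, the point is 110 mm above the bench.
- tab (a point): Centre of the top face of the pawl's flat steel thumb tab, 36 mm (local x) by 34 mm (local y), 6 mm thick, 55 mm from the pawl's hinge on the side away from the lens arm, about 163 mm above the bench; it travels about 16 mm down to full release, with free air below it.
- ring_gauge: Loose steel ring, 60 mm outside, 40 mm inside, 22 mm high, lying on the base plate under the lens; origin at the centre of its underside. To be left alone.
- plug_gauge: Loose steel cylinder 26 mm in diameter and 55 mm high, standing on the bench; origin at the centre of its underside. To be left alone.
- block_case: Loose wooden case 50 x 85 x 28 mm on the bench; origin at the centre of its underside. To be left alone.
- screwdriver: Loose screwdriver, 200 mm long with a 26 mm black handle, lying on the bench along its own x axis; origin at its middle, on the underside. To be left alone.

How it is judged:
By the outcome, as a careful person would: the job done as asked, in the order asked, and still so for the second after the job is handed in, with the robot touching nothing.
It also fails if it takes over 45 s, if anything falls off the work surface, if the arm or the gripper's body presses on something with over 40 N, if the wrist force passes 120 N, or if a joint passes its speed limit or range.

### The arm

A 6-joint arm with a two-finger parallel gripper is mounted at the origin on the work surface. World frame = base frame: x ahead of the robot, y to its left, z up, the work surface at z = 0. Lengths are in m, angles in rad, forces in N, time in s.
With the tool pointing down it reaches from about 0.375 to 0.975 m from the base axis. Payload 3.8 kg.
Tool frame: the origin (TCP) lies where the fingers leave the gripper's body, on its centre line; the fingertips stand 64 mm ahead of it and the grasp point (between the pads) lies 45 mm ahead of it; z points along the fingers, y is the direction in which the jaws open and shut (so a half turn about z gives the same grasp; the last joint's range is limited). The gripper opens to 88 mm and grips with 3 to 60 N. Pads are 18 mm wide; open, the fingers measure 123 mm over their backs; the gripper's body (75 mm by 187 mm) begins 45 mm behind the grasp point.
Start: joints at [-1.293, 0.264, 1.604, -0, 1.274, -0.037], TCP at [0.209, -0.642, 0.303] pointing down, gripper open.
Joint ranges: [-2.63, 2.63], [-0.94, 2.18], [0.31, 2.57], [-1.31, 4.45], [0, 2.66], [-2.55, 2.55]. Speed limits (rad/s): [2.57, 2.57, 3.14, 3.14, 3.14, 3.14].

### API

Orientations are given as [roll, pitch, yaw] about the fixed x, y, z axes, in that order (R = Rz(yaw) Ry(pitch) Rx(roll)).
In Python, from bench import robot gives the robot as it stands.
- The arm moves only by the tool apply_moves, never from a script. Its argument "commands" is a list of rows, each an object with "dp": the shift along the tool's x, y, z in m, a list of three; "twist": the turn about the tool's z in rad. A call has 1 to 20 rows; each row is the pose to reach, as a shift and turn from the pose measured when the call began, along the tool's axes at that moment; what a row does not reach only later rows make up. A row lasts 1/12 s, in which the tool goes at most 41.7 mm and 7.16 degrees, less where a joint would pass 70% of its speed; a pose out of reach is approached as far as the arm can. A call with a gripper value outside its range is refused whole. "jaw" is the finger opening in m, from 0 to 0.0881, set as the call begins (left out, the last holds). The fingers move at their own pace and stop on an object; the grip force is fixed at half the most. Time passes only in rows, so rows that repeat a pose let the fingers close. It gives the time, the measured TCP pose, the force and the opening at its end, in the units of the state.
- robot.get_obs(): the state, without advancing time (a new reading comes with each control period).
- robot.grab_frame(name): name is "side" or "top"; returns a dict with "img" (480x640x3 uint8, red, green, blue), "camera_matrix" (3x3 intrinsics, pixels), "position" and "attitude" of the camera in the world. Camera axes: x right, y down, z forward; pixel columns grow to the right and rows downward; lengths in m; the calibration is good to about 2 mm. A picture is of the moment at which its call begins. There is no depth.
- robot.hand_in(): hands the job in, once; it reports no verdict.
Trained networks look in the newest picture that a camera, given by its name, has taken for a name from the list of things; names that differ only in an ending like _2 or _b are one class to them, and where a whole thing is asked for, a point or a joint stands for the part that bears it (a point fixed in the world has none). Each returns a list of dicts, best first, with "score" (0 to 1); they miss things now and then, are a little off and sometimes report something else, mostly with a low value. They report only what shows in the picture. A call takes as long as a camera call.
- robot.recognise(target, camera): "location" ([x, y, z] in m, in world coordinates, good to about 4 mm: the middle of the surface that is visible of it).
- robot.trace(target, camera): "pixels" (480x640 bool, what is visible of it).
- robot.spot_point(target, camera): "location" ([x, y, z] in m, in world coordinates, good to about 4 mm: a listed point, or the origin of a listed thing).
The state is a dict: "clock": time; "joints": joint angles; "dq": joint speeds; "joint_torque": joint torques, N m; "ee_pos": TCP position; "tool_rot": TCP orientation; "contact_force": force on the tool from outside, world axes, zero at the start; "moment": the same for the moment, N m; "width": finger opening in m.
Only numpy, scipy, OpenCV 4.12 (cv2) and the standard library are available. Lean on these libraries where they do the work, as an engineer would, in place of code of your own. Each camera call takes 0.05 s, during which the arm holds its last target. There are 200 camera calls.

## Working session

There is one attempt and no reset: what is moved stays moved. The work goes in short steps, Python scripts to look and compute and a tool call to move; the robot and the scene stay as the last step left them, time stands still between calls to the robot, and variables do not carry over. Pictures are saved under pics/ and viewed, about 8 in all and at most 12, crops included, and the job is handed in when it is done.

Besides the shell and the picture viewer there is one more tool, called after ">>>" as name(argument=value, ...) on one line, values as JSON. apply_moves: Moves the arm, as the interface text tells. Its arguments: {"type":"object","properties":{"commands":{"type":"array"},"jaw":{"type":"number"}},"required":["commands"]}

```bash
mkdir -p pics
python3 - <<'E'
from bench import robot
import cv2
o=robot.get_obs();print({k:o[k] for k in('clock','ee_pos','tool_rot','contact_force','width')})
fs=[]
for c in('side','top'):
    f=robot.grab_frame(c);cv2.imwrite(f'pics/{c}0.png',f['img'][:,:,::-1]);print(c,f['position'],f['attitude'])
    for t in('stand','handle','tab','ring_gauge','plug_gauge','block_case','screwdriver'):
        print(c,t,[(r['location'],r['score']) for r in robot.spot_point(t,c)[:2]])
    for t in ('lens_arm','pawl'): print(c,t,[(r['location'],r['score']) for r in robot.recognise(t,c)[:2]])
E
```

```text
{'clock': 0.0, 'ee_pos': array([ 0.20882311, -0.64131069,  0.30140813]), 'tool_rot': array([-3.13940121e+00, -4.65661246e-05,  3.14809161e-01]), 'contact_force': array([ 0.65631934, -0.40614182, -1.00029439]), 'width': 0.08819038424069037}
side [0.42290778 0.57420488 0.52509566] [-2.21245938  0.01446656 -2.91459111]
side stand [([0.5974, -0.0651, 0.0016], 0.88), ([0.6197, 0.0358, 0.2631], 0.2)]
side handle [([0.6209, 0.0357, 0.2624], 0.86)]
side tab [([0.5531, -0.2434, 0.1617], 0.75)]
side ring_gauge [([0.6096, 0.0197, 0.0108], 0.84)]
side plug_gauge [([0.6914, -0.1844, -0.0012], 0.95)]
side block_case [([0.4893, 0.0582, -0.0013], 0.65)]
side screwdriver []
side lens_arm [([0.5926, -0.0186, 0.2053], 0.94)]
side pawl [([0.5619, -0.1959, 0.1641], 0.76), ([0.5837, -0.0467, 0.0118], 0.3)]
top [0.4057727  0.02898026 0.92759836] [-2.9591111  -0.01069313 -1.59191436]
top stand [([0.601, -0.0689, 0.0017], 0.6)]
top handle [([0.6261, 0.0392, 0.2623], 0.78), ([0.5537, -0.2426, 0.1607], 0.42)]
top tab [([0.5539, -0.2427, 0.1616], 0.89)]
top ring_gauge [([0.6096, 0.0199, 0.0113], 0.62)]
top plug_gauge [([0.6969, -0.1875, -0.0006], 0.85)]
top block_case [([0.4896, 0.0547, 0.0027], 0.77)]
top screwdriver [([0.7365, -0.032, 0.0008], 0.9)]
top lens_arm [([0.597, -0.0138, 0.2167], 0.89)]
top pawl [([0.5632, -0.2262, 0.1615], 0.95)]
```

```bash
python3 -c "
import cv2,numpy as np
a=[cv2.resize(cv2.imread(f'pics/{c}0.png'),(560,420))for c in('side','top')]
cv2.imwrite('pics/b0.png',cv2.resize(cv2.hconcat(a),(800,300)))
cv2.imwrite('pics/s.png',cv2.imread('pics/side0.png'))"
```

```text
(no output)
```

View pics/side0.png

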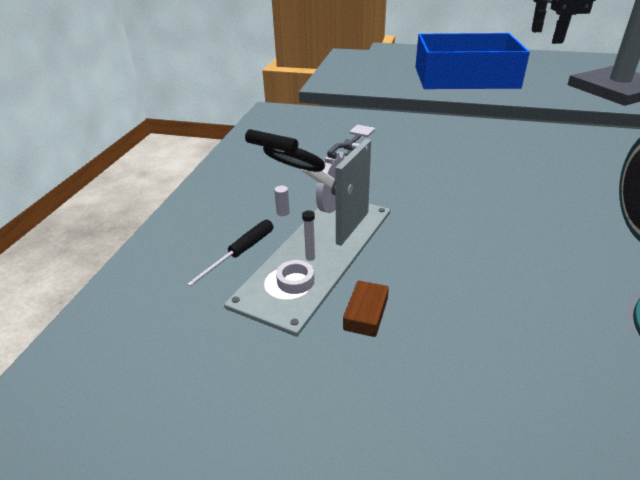

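View pics/top0.png

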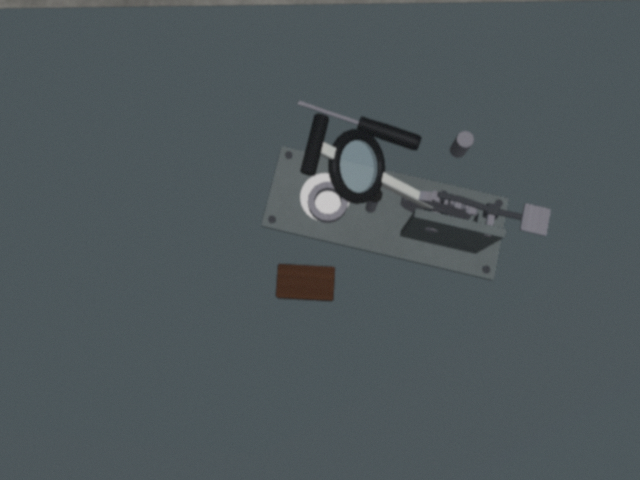

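The side picture shows the raised arm with the handle at about (272,141) and the tab at (362,131). In the top picture the handle is at (315,145) and the tab at (536,219). The networks agree with this, giving a stand yaw of about -0.245 and an arm angle of about 0.73. The approach above the tab is free, so I'm moving there with the jaws closed.

>>> apply_moves(commands=[{"dp": [0.451,-0.272,0.03],"twist": 0.56},{"dp": [0.451,-0.272,0.03],"twist": 0.56},{"dp": [0.451,-0.272,0.03],"twist": 0.56},{"dp": [0.451,-0.272,0.03],"twist": 0.56},{"dp": [0.451,-0.272,0.03],"twist": 0.56},{"dp": [0.451,-0.272,0.03],"twist": 0.56},{"dp": [0.451,-0.272,0.03],"twist": 0.56},{"dp": [0.451,-0.272,0.03],"twist": 0.56},{"dp": [0.451,-0.272,0.03],"twist": 0.56},{"dp": [0.451,-0.272,0.03],"twist": 0.56},{"dp": [0.451,-0.272,0.03],"twist": 0.56},{"dp": [0.451,-0.272,0.03],"twist": 0.56},{"dp": [0.451,-0.272,0.03],"twist": 0.56},{"dp": [0.451,-0.272,0.03],"twist": 0.56},{"dp": [0.451,-0.272,0.03],"twist": 0.56},{"dp": [0.451,-0.272,0.03],"twist": 0.56},{"dp": [0.451,-0.272,0.03],"twist": 0.56},{"dp": [0.451,-0.272,0.03],"twist": 0.56}], jaw=0)

```text
clock: 2.5
ee_pos: [0.5528, -0.2448, 0.2729]
tool_rot: [3.141, -0.0, -0.247]
contact_force: [0.3, -0.3, 0.6]
width: -0.0
```

Run:
```python
from bench import robot
import cv2
o=robot.get_obs();print({k:o[k] for k in('clock','ee_pos','tool_rot','contact_force','width')})
a=[]
for c in('side','top'):
    f=robot.grab_frame(c);a.append(f['img'][:,:,::-1])
    for t in('handle','tab'): print(c,t,[(r['location'],r['score']) for r in robot.spot_point(t,c)[:2]])
cv2.imwrite('pics/b1.png',cv2.hconcat([a[0][80:330,180:480],a[1][80:330,270:640]]))
```

```text
{'clock': 2.5, 'ee_pos': array([ 0.55280883, -0.24481881,  0.27289269]), 'tool_rot': array([ 3.14125860e+00, -8.54343816e-05, -2.47118887e-01]), 'contact_force': array([ 0.33172818, -0.32577181,  0.59866039]), 'width': -2.8783661631127814e-05}
side handle [([0.6216, 0.036, 0.2618], 0.58), ([0.6095, 0.0227, 0.0075], 0.27)]
side tab [([0.5541, -0.2427, 0.1629], 0.75)]
top handle [([0.6242, 0.0392, 0.2638], 0.83)]
top tab [([0.552, -0.24, 0.1596], 0.59)]
```

View pics/b1.png

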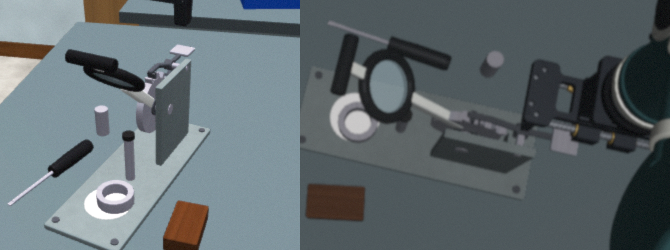

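The tab shows clear at (182,50) in the side half, with the closed fingertips just above it at (182,10). Nothing has moved. Next I press down gently.

>>> apply_moves(commands=[{"dp": [0,0,0.02]},{"dp": [0,0,0.035]},{"dp": [0,0,0.042]},{"dp": [0,0,0.046]},{"dp": [0,0,0.049]},{"dp": [0,0,0.052]},{"dp": [0,0,0.055]},{"dp": [0,0,0.058]},{"dp": [0,0,0.06]},{"dp": [0,0,0.06]},{"dp": [0,0,0.06]}])

```text
invalid input
```

Run:
```python
from bench import robot
import cv2
a=[]
for c in('side','top'):
    f=robot.grab_frame(c);a.append(f['img'][:,:,::-1])
    for t in('handle','tab'): print(c,t,[(r['location'],r['score']) for r in robot.spot_point(t,c)[:2]])
cv2.imwrite('pics/b2.png',cv2.resize(a[0][90:240,230:430],None,fx=3,fy=3,interpolation=2))
```

```text
side handle [([0.6223, 0.0367, 0.2634], 0.67)]
side tab [([0.5534, -0.2414, 0.162], 0.79)]
top handle []
top tab [([0.5537, -0.2419, 0.1664], 0.74), ([0.6967, -0.188, -0.0005], 0.27)]
```

View pics/b2.png

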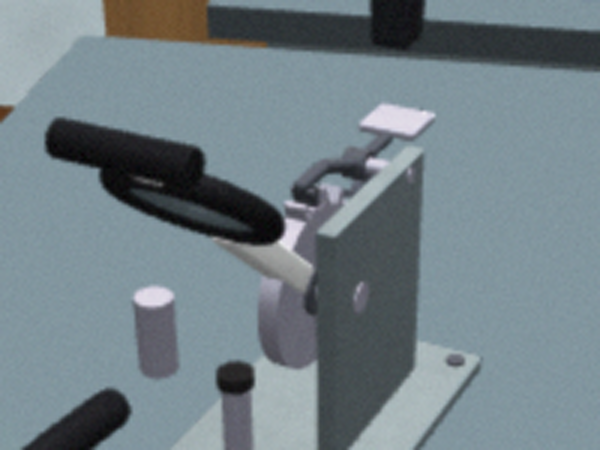

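The call was refused because twist is required. The picture shows the pawl still engaged, with the tab at crop (397,120) and the fingertips above it at (398,45). I'm sending the press again with twist included.

>>> apply_moves(commands=[{"dp": [0,0,0.02],"twist": 0},{"dp": [0,0,0.035],"twist": 0},{"dp": [0,0,0.042],"twist": 0},{"dp": [0,0,0.046],"twist": 0},{"dp": [0,0,0.049],"twist": 0},{"dp": [0,0,0.052],"twist": 0},{"dp": [0,0,0.055],"twist": 0},{"dp": [0,0,0.058],"twist": 0},{"dp": [0,0,0.06],"twist": 0},{"dp": [0,0,0.06],"twist": 0},{"dp": [0,0,0.06],"twist": 0}])

```text
clock: 4.02
ee_pos: [0.5539, -0.2436, 0.2131]
tool_rot: [3.142, -0.001, -0.245]
contact_force: [-0.7, -1.0, 3.4]
width: 0.0004
```

Run:
```python
from bench import robot
import cv2
a=[]
for c in('side','top'):
    f=robot.grab_frame(c);a.append(f['img'][:,:,::-1])
    for t in('handle','tab'): print(c,t,[(r['location'],r['score']) for r in robot.spot_point(t,c)[:2]])
cv2.imwrite('pics/b3.png',cv2.resize(a[0][90:240,230:430],None,fx=3,fy=3,interpolation=2))
```

```text
side handle [([0.6175, 0.0351, 0.265], 0.91)]
side tab [([0.5544, -0.2406, 0.1486], 0.6)]
top handle [([0.4908, 0.0553, 0.0014], 0.68), ([0.6228, 0.0382, 0.2618], 0.62)]
top tab [([0.5552, -0.2413, 0.1451], 0.9)]
```

View pics/b3.png

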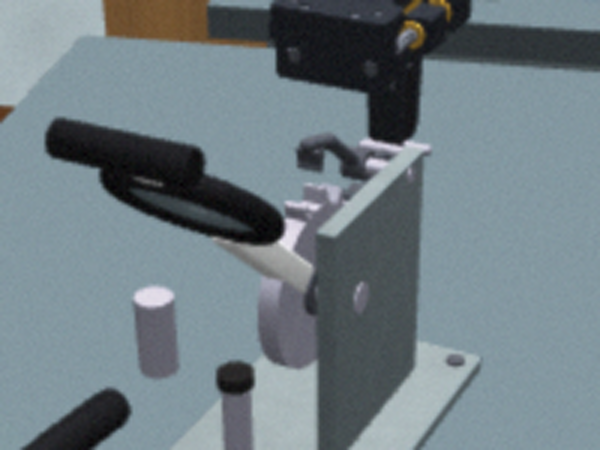

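The pawl has flipped: its nose at crop (318,150) stands well clear of the teeth, and the tab is about 15 mm lower. Next I back off upward and go above the handle.

>>> apply_moves(commands=[{"dp": [0,0,-0.04],"twist": 0},{"dp": [0,0,-0.08],"twist": 0},{"dp": [0,0,-0.12],"twist": 0},{"dp": [0,0,-0.16],"twist": 0},{"dp": [0,0,-0.165],"twist": 0},{"dp": [0,0,-0.165],"twist": 0},{"dp": [-0.003,-0.04,-0.165],"twist": 0},{"dp": [-0.003,-0.08,-0.165],"twist": 0},{"dp": [-0.003,-0.12,-0.165],"twist": 0},{"dp": [-0.003,-0.16,-0.165],"twist": 0},{"dp": [-0.003,-0.2,-0.165],"twist": 0},{"dp": [-0.003,-0.24,-0.165],"twist": 0},{"dp": [-0.003,-0.28,-0.165],"twist": 0},{"dp": [-0.003,-0.289,-0.165],"twist": 0},{"dp": [-0.003,-0.289,-0.165],"twist": 0},{"dp": [-0.003,-0.289,-0.165],"twist": 0}])

```text
clock: 5.65
ee_pos: [0.6203, 0.0376, 0.3756]
tool_rot: [3.14, 0.003, -0.244]
contact_force: [-0.0, -0.6, 0.0]
width: 0.0007
```

Run:
```python
from bench import robot
import cv2
a=[]
for c in('side','top'):
    f=robot.grab_frame(c);a.append(f['img'][:,:,::-1])
    for t in('handle','tab'): print(c,t,[(r['location'],r['score']) for r in robot.spot_point(t,c)[:2]])
cv2.imwrite('pics/b4.png',cv2.resize(a[0][40:240,200:440],None,fx=2.5,fy=2.5,interpolation=2))
```

```text
side handle [([0.6183, 0.0382, 0.2618], 0.61)]
side tab [([0.5545, -0.2414, 0.147], 0.69)]
top handle [([0.6238, 0.039, 0.26], 0.64)]
top tab [([0.5548, -0.2399, 0.1464], 0.61)]
```

View pics/b4.png

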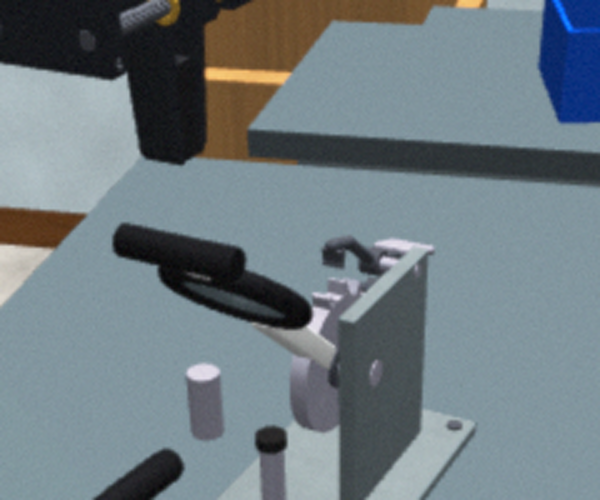

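The pawl stays released, with its nose at (340,248) above the teeth. The fingertips at (172,155) are over the handle at (178,250). Now I push along the handle's arc.

>>> apply_moves(commands=[{"dp": [0,0,0.02],"twist": 0},{"dp": [0,0,0.034],"twist": 0},{"dp": [0,0,0.041],"twist": 0},{"dp": [0,-0.006,0.049],"twist": 0},{"dp": [0,-0.012,0.0565],"twist": 0},{"dp": [0,-0.019,0.066],"twist": 0},{"dp": [0,-0.025,0.075],"twist": 0},{"dp": [0,-0.031,0.085],"twist": 0},{"dp": [0,-0.036,0.095],"twist": 0},{"dp": [0,-0.041,0.105],"twist": 0},{"dp": [0,-0.045,0.115],"twist": 0},{"dp": [0,-0.048,0.126],"twist": 0},{"dp": [0,-0.051,0.137],"twist": 0},{"dp": [0,-0.054,0.148],"twist": 0},{"dp": [0,-0.056,0.159],"twist": 0},{"dp": [0,-0.057,0.17],"twist": 0},{"dp": [0,-0.057,0.177],"twist": 0},{"dp": [0,-0.057,0.177],"twist": 0}])

```text
clock: 7.45
ee_pos: [0.6341, 0.0915, 0.1986]
tool_rot: [3.14, 0.002, -0.247]
contact_force: [0.4, -0.3, -0.3]
width: 0.0004
```

Run:
```python
from bench import robot
import cv2
print(robot.get_obs()['contact_force'])
a=[]
for c in('side','top'):
    f=robot.grab_frame(c);a.append(f['img'][:,:,::-1])
    for t in('handle','tab','ring_gauge'): print(c,t,[(r['location'],r['score']) for r in robot.spot_point(t,c)[:2]])
cv2.imwrite('pics/b5.png',cv2.resize(a[0][100:340,180:440],None,fx=2.3,fy=2.3,interpolation=2))
```

```text
[ 0.44125058 -0.28752163 -0.33604915]
side handle [([0.6351, 0.0907, 0.1295], 0.62)]
side tab [([0.5513, -0.2412, 0.1453], 0.65)]
side ring_gauge [([0.6091, 0.0253, 0.0107], 0.91)]
top handle []
top tab [([0.5545, -0.2399, 0.1456], 0.86)]
top ring_gauge []
```

View pics/b5.png

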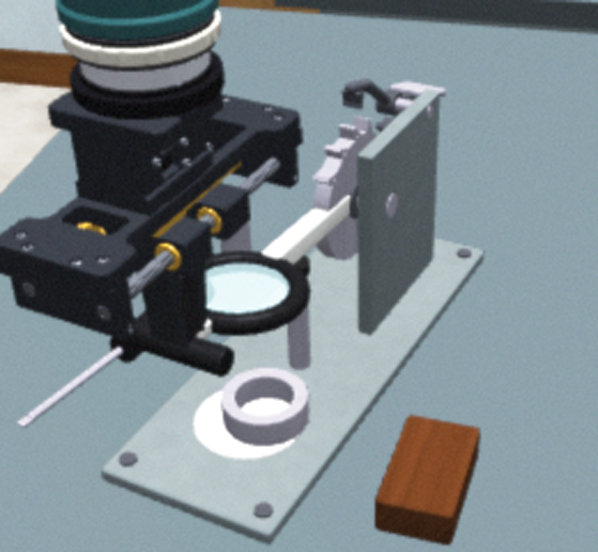

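The arm is nearly down, about 16 mm short at the handle at (180,355). The pawl is still released, and the ring and case have not moved. Now I push it onto the post slowly.

>>> apply_moves(commands=[{"dp": [0,-0.001,0.006],"twist": 0},{"dp": [0,-0.001,0.011],"twist": 0},{"dp": [0,-0.001,0.014],"twist": 0},{"dp": [0,-0.001,0.0155],"twist": 0},{"dp": [0,-0.001,0.0165],"twist": 0},{"dp": [0,-0.001,0.0165],"twist": 0},{"dp": [0,-0.001,0.0165],"twist": 0}])

```text
clock: 8.43
ee_pos: [0.6354, 0.0918, 0.1849]
tool_rot: [3.141, -0.002, -0.248]
contact_force: [2.6, 1.2, 2.8]
width: -0.0001
```

>>> apply_moves(commands=[{"dp": [0,0,0.002],"twist": 0},{"dp": [0,0,0.003],"twist": 0},{"dp": [0,0,0.004],"twist": 0},{"dp": [0,0,0.004],"twist": 0},{"dp": [0,0,0.004],"twist": 0}])

```text
clock: 8.85
ee_pos: [0.6356, 0.0919, 0.183]
tool_rot: [-3.142, -0.002, -0.247]
contact_force: [-2.0, 1.2, 12.9]
width: 0.0008
```

>>> apply_moves(commands=[{"dp": [0,0,0.002],"twist": 0},{"dp": [0,0,0.003],"twist": 0},{"dp": [0,0,0.003],"twist": 0}])

```text
clock: 9.1
ee_pos: [0.6357, 0.0919, 0.183]
tool_rot: [-3.141, -0.003, -0.247]
contact_force: [-4.7, 0.9, 16.4]
width: 0.0007
```

>>> apply_moves(commands=[{"dp": [0,0,-0.01],"twist": 0},{"dp": [0,0,-0.03],"twist": 0},{"dp": [0,-0.03,-0.06],"twist": 0},{"dp": [0,-0.06,-0.09],"twist": 0},{"dp": [0,-0.09,-0.12],"twist": 0},{"dp": [0,-0.12,-0.15],"twist": 0},{"dp": [0,-0.15,-0.15],"twist": 0},{"dp": [0,-0.15,-0.15],"twist": 0},{"dp": [0,-0.15,-0.15],"twist": 0}])

```text
clock: 9.85
ee_pos: [0.6714, 0.2386, 0.332]
tool_rot: [3.14, -0.001, -0.245]
contact_force: [0.7, -0.5, -0.3]
width: 0.0008
```

Run:
```python
from bench import robot
import cv2
print(robot.get_obs()['contact_force'])
a=[]
for c in('side','top'):
    f=robot.grab_frame(c);a.append(f['img'][:,:,::-1])
    for t in('handle','tab','ring_gauge','plug_gauge','block_case','screwdriver'): print(c,t,[(r['location'],r['score']) for r in robot.spot_point(t,c)[:2]])
cv2.imwrite('pics/b6.png',cv2.resize(a[0][100:340,180:440],None,fx=2.3,fy=2.3,interpolation=2))
```

```text
[ 0.71973411 -0.51636317 -0.2509453 ]
side handle [([0.635, 0.0933, 0.111], 0.66)]
side tab [([0.5535, -0.2438, 0.1451], 0.78)]
side ring_gauge [([0.6093, 0.0244, 0.0106], 0.58)]
side plug_gauge [([0.6932, -0.1854, -0.0009], 0.84)]
side block_case []
side screwdriver [([0.7399, -0.0319, 0.0001], 0.59)]
top handle [([0.638, 0.0959, 0.1126], 0.92)]
top tab [([0.5552, -0.2382, 0.1474], 0.69)]
top ring_gauge [([0.6116, 0.0224, 0.0132], 0.56)]
top plug_gauge [([0.6977, -0.1903, 0.001], 0.64)]
top block_case [([0.4885, 0.0572, 0.001], 0.57)]
top screwdriver [([0.7354, -0.0298, -0.0045], 0.95)]
```

View pics/b6.png

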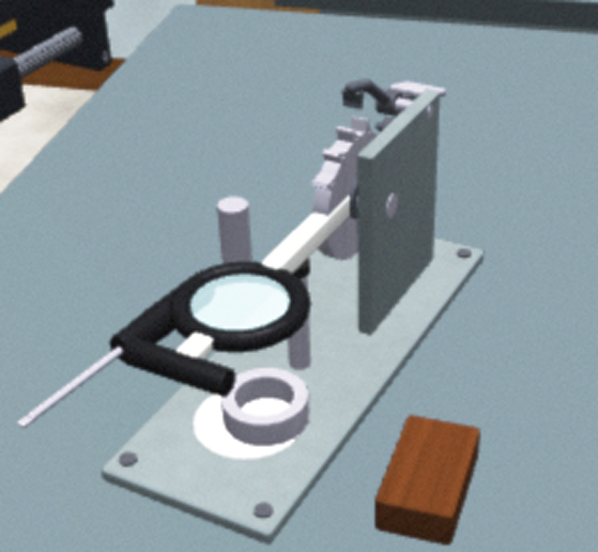

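The arm rests on its post, with the handle at (180,362) and z about 0.111. The pawl is released, with its nose at (365,92). The loose things are where they were, and the robot is clear.

```bash
python3 -c "
from bench import robot
print(robot.hand_in())"
```

```text
the job is handed in; nothing more can be done
None
```

The bench magnifier is down over the ring gauge with the pawl released, and I handed the job in after about 10 s on the robot's clock.

- **Pawl:** I pressed the thumb tab down with the closed fingers. It flipped, and after I let go the tab stayed at z ≈ 0.146, down from about 0.162. Its nose shows clear of the teeth in the last picture.
- **Lens arm:** I pushed the handle down along its arc onto the rest post. At the end it took 16 N with no further movement. The handle then read z ≈ 0.111–0.113, against 0.110 when fully down.
- **Loose things:** In the last check, the ring gauge, plug gauge, case and screwdriver read within about 5 mm of where they started, about the networks' error. The robot was clear, with no contact force.
- **Misses:** One move call was refused for a missing "twist" and moved nothing. The side camera did not find the case in the last check, but the top camera and the picture did.

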